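# Load the hollow lens housings into their nests

### The arm

A 7-joint arm with a two-finger parallel gripper is mounted at the origin on the work surface. World frame = base frame: x ahead of the robot, y to its left, z up, the work surface at z = 0. Lengths are in m, angles in rad, forces in N, time in s.
With the tool pointing down it reaches from about 0.35 to 0.9 m from the base axis. Payload 8.1 kg.
Tool frame: the origin (TCP) lies at the very end of the fingers, on their centre line; the grasp point (between the pads) lies 19 mm behind it (arm.grip_depth is the distance from the TCP to the grasp point, in m); z points along the fingers, y is the line along which they close (so a half turn about z gives the same grasp; the last joint's range is limited). The gripper opens to 85 mm and grips with 20 to 120 N. Pads are 22 mm wide; open, the fingers measure 114 mm over their backs; the gripper's body (76 mm by 85 mm) begins 54 mm behind the grasp point. The pads swing forward as they close: fully open they stand 13 mm farther back than shut.
Start: joints at [1.03, 0.434, 0.025, 1.573, -0.012, 1.134, -0.075], TCP at [0.265, -0.566, 0.197] pointing down, gripper open.
Joint ranges: [-2.62, 2.62], [-0.44, 2.09], [-1.27, 1.32], [0.08, 2.57], [-1.32, 4.46], [0.12, 2], [-2.74, 2.74]. Speed limits (rad/s): [2.22, 2.22, 3.01, 3.01, 3.14, 3.14, 3.14].

### API

Orientations are given as a unit quaternion [x, y, z, w].
In Python, from station import arm gives the robot as it stands.
- The arm moves only by the tool carry_out, never from a script. Its argument "commands" is a list of rows, each an object with "linear": the shift along the tool's x, y, z in mm, a list of three; "roll": the turn about the tool's z in degrees; "hand": the opening, from 0 (shut) to 1 (fully open). In form: [{"linear": [x, y, z], "roll": roll, "hand": hand}, ...]. A call has 1 to 8 rows; each row is the pose to reach, as a shift and turn from the pose commanded when the call began, along the tool's axes at that moment; what a row does not reach only later rows make up. A row lasts 1/8 s, in which the tool goes at most 62.5 mm and 10.7 degrees, less where a joint would pass 70% of its speed; a pose out of reach is approached as far as the arm can. A call with a gripper value outside its range is refused whole. The fingers move at their own pace and stop on an object; "grip_force" is the grip in N (left out, the last holds). Time passes only in rows, so rows that repeat a pose let the fingers close. It gives the time, the measured TCP pose, the force, the opening and the grip force at its end, in the units of the state.
- arm.sense(): the state, without advancing time (a new reading comes with each control period).
- arm.camera(name): name is "scene" or "top" or "wrist"; returns a dict with "frame" (480x640x3 uint8, red, green, blue), "camera_matrix" (3x3 intrinsics, pixels), "rvec" (rotation vector, rad) and "tvec" (3), from world to camera coordinates, as OpenCV has them. Camera axes: x right, y down, z forward; pixel columns grow to the right and rows downward; lengths in m; the calibration is good to about 2 mm. A picture is of the moment at which its call begins. There is no depth.
- arm.close_job(): hands the job in; it is judged then, once.
The state is a dict: "clock": time; "q": joint angles; "joint_vel": joint speeds; "tau": joint torques, N m; "eef_pos": TCP position; "eef_rot": TCP orientation; "wrist_force": force on the tool from outside, world axes, zero at the start; "wrist_torque": the same for the moment, N m; "finger_gap": finger opening in m; "gripper_force": force on a finger pad.
Only numpy, scipy, OpenCV 4.12 (cv2) and the standard library are available. Lean on these libraries where they do the work, as an engineer would, in place of code of your own. Each camera call takes 0.05 s, during which the arm holds its last target. There are 200 camera calls.

### The job

Get the alignment machine's next batch ready: pick out the four hollow housings (those with a bore right through) and stand each one upright in the nest made for it, the small, medium and large round ones in the small, medium and large round recesses and the square one in the square recess, each flat on the floor of its recess. Leave the two solid blanks standing where they are.

Things in the scene. Friction and masses are not known exactly. Their poses are not given: they have to be found in the camera images.
- small_mid (a point): Small round housing: bare aluminium tube standing on end, outer diameter 26 mm, bore 16 mm right through, 50 mm high. This point is its centre, half-way up (25 mm above its foot); z axis along the bore, up.
- medium_mid (a point): Medium round housing: bare aluminium tube standing on end, outer diameter 44 mm, bore 32 mm right through, 50 mm high. This point is its centre, half-way up (25 mm above its foot); z axis along the bore, up.
- large_mid (a point): Large round housing: bare aluminium tube standing on end, outer diameter 62 mm, bore 48 mm right through, 50 mm high. This point is its centre, half-way up (25 mm above its foot); z axis along the bore, up.
- square_mid (a point): Square housing: bare aluminium block 40 x 40 mm standing upright, with a round bore of 28 mm right through from the top, 50 mm high. This point is its centre, half-way up (25 mm above its foot); x and y axes square to its sides, z up.
- blank_round_mid (a point): Solid round blank, NOT a housing: aluminium cylinder with a closed flat top, diameter 48 mm, 50 mm high; stays where it is. This point is its centre, half-way up.
- blank_square_mid (a point): Solid square blank, NOT a housing: aluminium block 42 x 42 mm with a closed flat top, 50 mm high; stays where it is. This point is its centre, half-way up; x and y axes square to its sides.
- nest_small_floor (a point): Nest for the small housing: fixed dark steel plate 92 x 92 mm, 10 mm high, with a round recess of diameter 42 mm (the smallest round one), 4 mm deep, lined with thin white plastic, in its middle. This point is the centre of the recess floor, 6 mm above the table; x and y axes along the plate's sides, z up.
- nest_medium_floor (a point): Nest for the medium housing: fixed dark steel plate 92 x 92 mm, 10 mm high, with a round recess of diameter 60 mm (the middle round one), 4 mm deep, lined with thin white plastic, in its middle. This point is the centre of the recess floor, 6 mm above the table; x and y axes along the plate's sides, z up.
- nest_large_floor (a point): Nest for the large housing: fixed dark steel plate 92 x 92 mm, 10 mm high, with a round recess of diameter 78 mm (the largest round one), 4 mm deep, lined with thin white plastic, in its middle. This point is the centre of the recess floor, 6 mm above the table; x and y axes along the plate's sides, z up.
- nest_square_floor (a point): Nest for the square housing: fixed dark steel plate 92 x 92 mm, 10 mm high, with a square recess 56 x 56 mm, its sides parallel to the plate's, 4 mm deep, lined with thin white plastic, in its middle. This point is the centre of the recess floor, 6 mm above the table; x and y axes along the plate's sides, z up.
Mind the look-alikes: they are no part of the job. What is shaped like the part that bears medium_mid but purple is not meant.

How it is judged:
At the end, for the whole second after the job is handed in: Each of the four hollow housings stands upright (within 0.06 rad) and at rest inside the recess of its own nest, its axis within 12.5 mm of the recess centre and its foot on the recess floor (within 2.2 mm), and both solid blanks are within 20 mm of where they started (horizontal distance between small_mid and nest_small_floor below 0.0125 m and z of small_mid in the frame of nest_small_floor between 0.0228 and 0.0272 m and angle between each of small_mid, medium_mid, large_mid, square_mid's own z axis and vertical below 0.06 rad and linear speed of each of small, medium, large, square below 0.01 m/s and horizontal distance between medium_mid and nest_medium_floor below 0.0125 m and z of medium_mid in the frame of nest_medium_floor between 0.0228 and 0.0272 m and horizontal distance between large_mid and nest_large_floor below 0.0125 m and z of large_mid in the frame of nest_large_floor between 0.0228 and 0.0272 m and horizontal distance between square_mid and nest_square_floor below 0.0125 m and z of square_mid in the frame of nest_square_floor between 0.0228 and 0.0272 m and distance of each of blank_round_mid, blank_square_mid from where it was at the start of the episode below 0.02 m); the robot touches nothing.
It fails at once if the solid round blank is shifted by more than 20 mm or knocked over (distance of blank_round_mid from where it was at the start of the episode above 0.02 m or angle between blank_round_mid's own z axis and vertical above 0.3 rad).
It fails at once if the solid square blank is shifted by more than 20 mm or knocked over (distance of blank_square_mid from where it was at the start of the episode above 0.02 m or angle between blank_square_mid's own z axis and vertical above 0.3 rad).
It also fails if it takes over 104 s, if anything falls off the work surface, if the arm or the gripper's body presses on something with over 40 N, if the wrist force passes 120 N, or if a joint passes its speed limit or range.

## Working session

There is one attempt and no reset: what is moved stays moved. The work goes in short steps, Python scripts to look and compute and a tool call to move; the robot and the scene stay as the last step left them, time stands still between calls to the robot, and variables do not carry over. Pictures are saved under pics/ and viewed, at most 14 in all, crops included, and the job is handed in when it is done.

Besides the shell and the picture viewer there is one more tool, called after "Call:" by a JSON object that holds its "op" and its "data". carry_out: Moves the arm, as the interface text tells. Its arguments: {"type":"object","properties":{"commands":{"type":"array"},"grip_force":{"type":"number"}},"required":["commands"]}

```bash
mkdir -p pics; ls
python3 - <<'E'
from station import arm
import cv2,json
for n in ["scene","top"]:
    c=arm.camera(n); cv2.imwrite(f"pics/{n}0.png",c["frame"][:,:,::-1])
    print(n,c["camera_matrix"].tolist(),c["rvec"],c["tvec"])
s=arm.sense(); print(s)
E
```

```text
pics
scene [[556.093825044558, 0.0, 324.0836921513106], [0.0, 556.093825044558, 243.43841875086744], [0.0, 0.0, 1.0]] [ 2.01776265  1.11200152 -0.51680921] [-0.28825493 -0.23229189  1.46793653]
top [[441.2948553912764, 0.0, 310.9743079337714], [0.0, 441.2948553912764, 235.722676519555], [0.0, 0.0, 1.0]] [ 2.18898364 -2.18094035  0.13374718] [0.01405083 0.47957383 0.91392735]
{'clock': 0.1, 'q': array([ 1.0303869 ,  0.43513157,  0.02492642,  1.57397091, -0.01164148,
        1.1340107 , -0.07511755]), 'joint_vel': array([-0.00133018, -0.00076607,  0.0003768 , -0.00169681,  0.00091528,
        0.00173532, -0.00136172]), 'tau': array([ 3.36188707e-03, -6.71759462e+01,  1.02852937e+00, -3.16902280e+01,
        1.59165269e-02,  7.27866049e-03, -6.41972611e-05]), 'eef_pos': array([ 0.26475492, -0.56561532,  0.19633104]), 'eef_rot': array([ 9.76142320e-01,  2.17130598e-01, -1.82427084e-04, -6.63568105e-04]), 'wrist_force': array([-0.71682028, -0.38977761,  0.23686217]), 'wrist_torque': array([ 0.0226621 ,  0.00967274, -0.09480757]), 'gripper_force': 0.0, 'finger_gap': 0.08549650476432583}
```

View pics/top0.png

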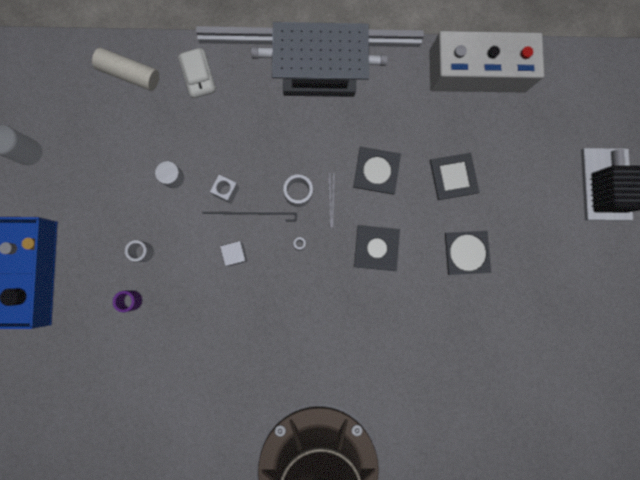

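View pics/scene0.png

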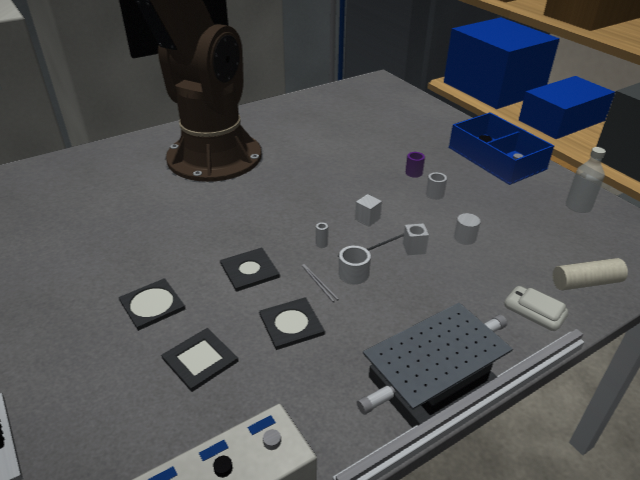

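The top view shows these candidates:
- **Rings:** (298,189) is the large one, (299,243) the small one and (135,251) the bare-metal medium one. The ring at (125,301) is purple, so it is the look-alike and not meant.
- **Square parts:** (223,188) has a bore and is the square housing. (233,253) is closed, so it is a blank.
- **Round blank:** (167,173) is closed.
- **Nests:** small (377,248), medium (377,170), large (468,253), square (454,176).

Next I'll measure these and confirm the identities in one enlarged crop.

```bash
cat > h.py <<'E'
from station import arm
import numpy as np, cv2
from scipy.spatial.transform import Rotation as R
def to_plane(c,uv,z):
    Rm=cv2.Rodrigues(np.array(c["rvec"],float))[0]; t=np.array(c["tvec"],float)
    uv=np.atleast_2d(np.array(uv,float))
    d=np.c_[uv,np.ones(len(uv))]@np.linalg.inv(c["camera_matrix"]).T@Rm; o=-Rm.T@t
    return (o+d*((z-o[2])/d[:,2])[:,None])[:,:2]
def go(x,y,z,yaw_close=None):
    """print tool shift (mm) and roll (deg); yaw_close: world direction (deg) of the closing line"""
    s=arm.sense(); r=R.from_quat(s["eef_rot"])
    d=r.inv().apply(np.array([x,y,z])-s["eef_pos"])*1e3
    ty=r.apply([0,1,0]); cur=np.degrees(np.arctan2(ty[1],ty[0])); roll=0
    if yaw_close is not None: roll=-((yaw_close-cur+90)%180-90)
    print("t%.2f pos"%s["clock"],s["eef_pos"].round(4),"close %.1f tilt %.1f q7 %.2f"%(cur,np.degrees(np.arccos(-r.apply([0,0,1])[2])),s["q"][6]),"LIN",d.round(1),"ROLL %.1f"%roll)
E
python3 - <<'E'
from h import *
c=arm.camera("top"); f=c["frame"]; 
g=cv2.cvtColor(f,cv2.COLOR_RGB2GRAY)
K=4; big=cv2.resize(g,None,fx=K,fy=K,interpolation=cv2.INTER_CUBIC)
items=dict(large=(298,189,.05),small=(299,243,.05),medium=(135,251,.05),square=(223,188,.05),bround=(167,173,.05),bsq=(233,253,.05),nsmall=(377,248,.006),nmed=(377,170,.006),nlarge=(468,253,.006),nsq=(454,176,.006))
for n,(u,v,z) in items.items():
    m=24; u0,v0=u-m,v-m
    w=big[v0*K:(v+m)*K,u0*K:(u+m)*K]
    _,b=cv2.threshold(w,155 if n[0]!='n' else 140,255,cv2.THRESH_BINARY)
    cs,_=cv2.findContours(b,cv2.RETR_EXTERNAL,cv2.CHAIN_APPROX_NONE)
    k=max(cs,key=lambda a:cv2.contourArea(cv2.convexHull(a)))
    p=(k[:,0,:]+.5)/K-.5+[u0,v0]
    P=to_plane(c,p,z).astype(np.float32)
    h=cv2.convexHull(P*1000)
    (cx,cy),(a,b2),ang=cv2.minAreaRect(h); print(n,"px",p.mean(0).round(1),"rect c",round(cx,1),round(cy,1),"size",round(a,1),round(b2,1),"ang",round(ang,1),"circ",np.round(cv2.minEnclosingCircle(h)[0],1))
cv2.imwrite("pics/crop.png",cv2.resize(f[140:330,95:365,::-1],(800,563),interpolation=cv2.INTER_CUBIC))
E
```

```text
large px [297.7 188.4] rect c 575.8 44.5 size 58.1 58.2 ang 0.4 circ [575.8  44.3]
small px [297.1 246.6] rect c 454.5 45.0 size 15.0 4.0 ang 60.9 circ [456.1  44.2]
medium px [135.5 257.4] rect c 432.4 372.8 size 14.1 35.8 ang 6.0 circ [438.6 373.4]
square px [222.6 186.8] rect c 577.8 199.6 size 38.4 38.3 ang 65.1 circ [577.9 200.2]
bround px [166.3 172. ] rect c 607.9 316.2 size 43.3 43.2 ang 45.5 circ [607.9 316.4]
bsq px [232.2 253. ] rect c 440.4 177.5 size 39.3 38.8 ang 15.8 circ [440.9 177.5]
nsmall px [376.6 247.7] rect c 456.0 -127.0 size 40.1 40.7 ang 0.2 circ [ 455.8 -126.9]
nmed px [376.7 170.1] rect c 627.6 -129.4 size 57.5 58.3 ang 89.2 circ [ 627.4 -129.3]
nlarge px [467.6 252.5] rect c 446.6 -325.4 size 76.2 75.9 ang 0.2 circ [ 446.6 -325. ]
nsq px [454.3 175.7] rect c 615.9 -300.9 size 54.9 54.6 ang 10.1 circ [ 616. -301.]
```

View pics/crop.png

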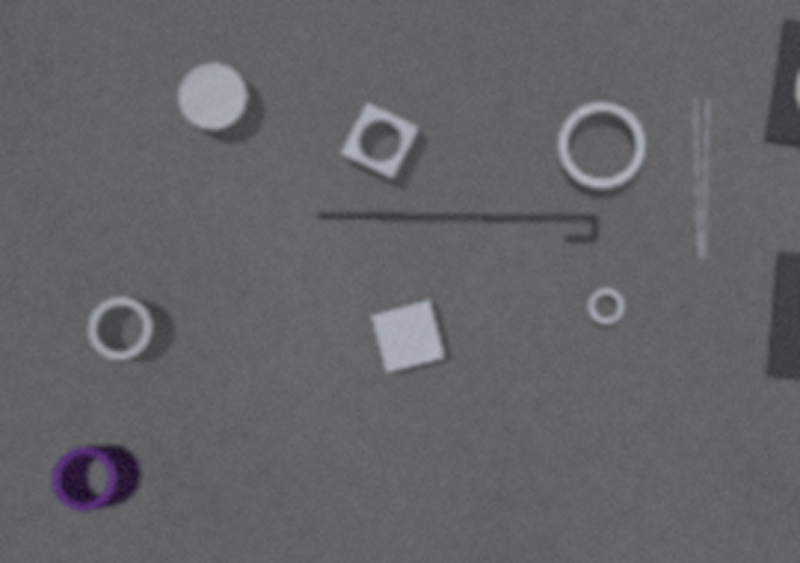

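The crop confirms the identities. The small ring is at crop (606,305), the medium at (120,328) and the large at (601,146). The square with a bore is at (381,140), and the purple ring at (84,478) is not meant. The two blanks have closed tops. I'll refine the small and medium positions and start with the large housing.

Run:
```python
from h import *
c=arm.camera("top"); 
g=cv2.cvtColor(c["frame"],cv2.COLOR_RGB2GRAY);K=4; big=cv2.resize(g,None,fx=K,fy=K,interpolation=cv2.INTER_CUBIC)
for n,u,v in (("small",299,243),("medium",135,251),("large",298,189)):
    m=20;w=big[(v-m)*K:(v+m)*K,(u-m)*K:(u+m)*K]; b=(w>132).astype(np.uint8)
    cs,_=cv2.findContours(b,0,1); k=max(cs,key=lambda a:cv2.contourArea(cv2.convexHull(a)))
    P=to_plane(c,(k[:,0]+.5)/K-.5+[u-m,v-m],.05)*1e3
    print(n,np.round(cv2.minEnclosingCircle(P.astype(np.float32)),1) if 0 else cv2.minAreaRect(P.astype(np.float32)))
go(.576,.044,.15,45)
```

```text
small ((462.3893127441406, 40.92204666137695), (24.198692321777344, 25.064212799072266), 26.857219696044922)
medium ((445.2710266113281, 374.44866943359375), (42.284690856933594, 41.45256042480469), 45.9857292175293)
large ((575.8005981445312, 44.2679443359375), (60.18428039550781, 60.825439453125), 0.4819886088371277)
t0.20 pos [ 0.2648 -0.5658  0.1965] close -64.9 tilt 0.1 q7 -0.08 LIN [ 540.4 -420.3   46.9] ROLL 70.1
```

Call:
{"op": "carry_out", "data": {"commands": [{"linear":[540,-420,47],"roll":70,"hand":1},{"linear":[540,-420,47],"roll":70,"hand":1},{"linear":[540,-420,47],"roll":70,"hand":1},{"linear":[540,-420,47],"roll":70,"hand":1},{"linear":[540,-420,47],"roll":70,"hand":1},{"linear":[540,-420,47],"roll":70,"hand":1},{"linear":[540,-420,47],"roll":70,"hand":1},{"linear":[540,-420,47],"roll":70,"hand":1}], "grip_force": 50}}

```text
clock: 1.2
eef_pos: [0.479, -0.149, 0.165]
eef_rot: [0.923, -0.384, 0.0, 0.0]
wrist_force: [1.8, 0.2, -0.1]
finger_gap: 0.0854
gripper_force: 0.0
```

```bash
python3 -c "
from h import *
go(.576,.044,.15,45)"
```

```text
t1.20 pos [ 0.479 -0.149  0.165] close -135.1 tilt 0.0 q7 -2.15 LIN [ -68.4 -204.9   14.9] ROLL -0.1
```

Call:
{"op": "carry_out", "data": {"commands": [{"linear":[-68,-205,15],"roll":0,"hand":1},{"linear":[-68,-205,15],"roll":0,"hand":1},{"linear":[-68,-205,15],"roll":0,"hand":1},{"linear":[-68,-205,15],"roll":0,"hand":1},{"linear":[-68,-205,15],"roll":0,"hand":1}]}}

```text
clock: 1.82
eef_pos: [0.5753, 0.046, 0.1493]
eef_rot: [0.925, -0.38, -0.0, -0.0]
wrist_force: [1.0, -0.7, 0.0]
finger_gap: 0.0852
gripper_force: 0.0
```

Run:
```python
from h import *
go(.576,.044,.012,45)
c=arm.camera("wrist"); cv2.imwrite("pics/w1.png",c["frame"][:,:,::-1])
```

```text
t1.82 pos [0.5753 0.046  0.1493] close -134.7 tilt 0.1 q7 -2.53 LIN [  2.1   1.  137.3] ROLL 0.3
```

View pics/w1.png

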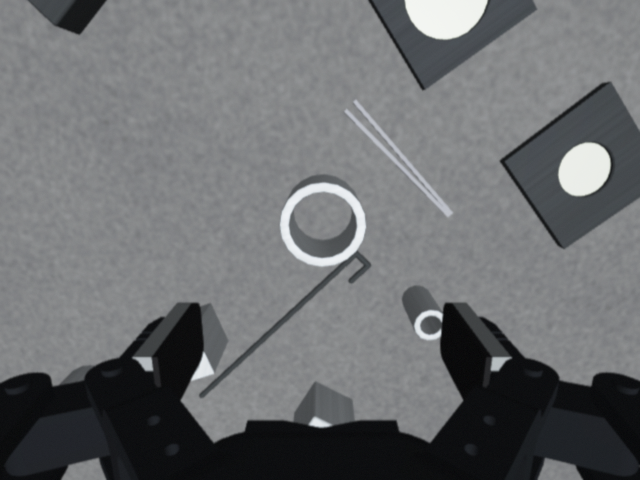

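The wrist view shows the large ring centred at (323,224) between the fingers. The tweezers run from (350,105) to (450,215), and the key's hook is at (360,265). Both are clear of the finger positions left and right of the ring, so I'll descend and grip.

Call:
{"op": "carry_out", "data": {"commands": [{"linear":[2,1,50],"roll":0,"hand":1},{"linear":[2,1,95],"roll":0,"hand":1},{"linear":[2,1,125],"roll":0,"hand":1},{"linear":[2,1,139],"roll":0,"hand":1},{"linear":[2,1,139],"roll":0,"hand":0.4},{"linear":[2,1,139],"roll":0,"hand":0.4},{"linear":[2,1,139],"roll":0,"hand":0.4},{"linear":[2,1,139],"roll":0,"hand":0.4}]}}

```text
clock: 2.88
eef_pos: [0.5757, 0.0381, 0.0146]
eef_rot: [0.924, -0.383, 0.001, 0.001]
wrist_force: [-12.8, -6.6, 32.1]
finger_gap: 0.0344
gripper_force: 16.1
```

Run:
```python
from h import *
go(.576,.044,.15,45)
c=arm.camera("wrist"); print(to_plane(c,[(323,224)],.05))
```

```text
t2.88 pos [0.5757 0.0381 0.0146] close -135.0 tilt 0.1 q7 -2.54 LIN [  -3.6   -4.2 -135.4] ROLL -0.0
[[0.59996416 0.01333902]]
```

Run:
```python
from h import *
w=arm.camera("wrist")["frame"];s=arm.camera("scene")["frame"]
s=cv2.resize(s[180:320,260:440],None,fx=3.4,fy=3.4)
im=np.hstack([cv2.resize(w,(400,476)) if 0 else w[:476,160:480][:, ::1], s[:476,:480]])
cv2.imwrite("pics/w2.png",im[:,:,::-1]); print(im.shape)
```

```text
(476, 800, 3)
```

View pics/w2.png

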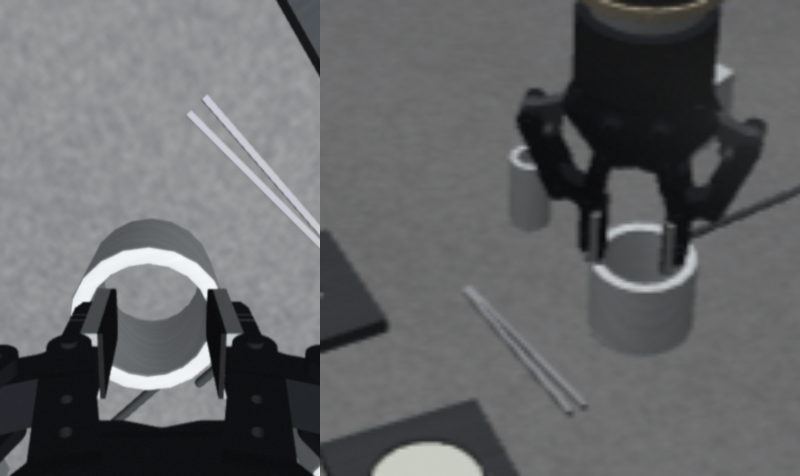

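The pads stand at a 34 mm gap inside the ring's outline, so they are not round it. I'll project the known points to see where the tips are.

Run:
```python
from h import *
s=arm.sense(); r=R.from_quat(s["eef_rot"]);p=s["eef_pos"]
print(s["finger_gap"],p)
for n,off in (("scene",(260,180,3.4,320)),("wrist",(160,0,1,0))):
    c=arm.camera(n)
    pts={"tcp":p,"f+":p+r.apply([0,.017,-.008]),"f-":p+r.apply([0,-.017,-.008]),"o+":p+r.apply([0,.0425,-.013]),"o-":p+r.apply([0,-.0425,-.013]),"ringtop":[.576,.044,.05],"ringfoot":[.576,.044,0]}
    for k,v in pts.items():
        uv=cv2.projectPoints(np.array([v],float),c["rvec"],c["tvec"],c["camera_matrix"],None)[0].ravel()
        print(n,k,uv.round(0),"in pic",((uv-off[:2])*off[2]+[off[3],0]).round(0))
    print(n,"seen centre->", to_plane(c,[(308,318)],.05) if n=="wrist" else to_plane(c,[((642-320)/3.4+260,258/3.4+180)],.05))
```

```text
0.03446953252717266 [0.57565728 0.03806969 0.01461906]
scene tcp [351. 269.] in pic [631. 304.]
scene f+ [343. 265.] in pic [603. 289.]
scene f- [360. 268.] in pic [660. 298.]
scene o+ [331. 261.] in pic [560. 276.]
scene o- [373. 268.] in pic [705. 298.]
scene ringtop [355. 255.] in pic [642. 254.]
scene ringfoot [354. 274.] in pic [638. 319.]
scene seen centre-> [[0.57853684 0.04202252]]
wrist tcp [322. 278.] in pic [162. 278.]
wrist f+ [360. 285.] in pic [200. 285.]
wrist f- [284. 285.] in pic [124. 285.]
wrist o+ [419. 289.] in pic [259. 289.]
wrist o- [225. 289.] in pic [ 65. 289.]
wrist ringtop [311. 321.] in pic [151. 321.]
wrist ringfoot [313. 275.] in pic [153. 275.]
wrist seen centre-> [[0.5776947  0.04373061]]
```

Run:
```python
from h import *
s=arm.sense(); r=R.from_quat(s["eef_rot"]);p=s["eef_pos"]
c=arm.camera("wrist"); print(c["camera_matrix"][0][0], s["tau"].round(2), s["q"].round(3))
Rm=cv2.Rodrigues(np.array(c["rvec"]))[0]; o=-Rm.T@c["tvec"]
print("cam in tool",r.inv().apply(o-p).round(4),"axis",r.inv().apply(Rm[2]).round(3))
# tool-frame (y,z) of seen points at half-gap: ray meets y=+-g
for nm,px,g in (("open L",(190,305),-.0425),("open R",(452,305),.0425),("now L",(275,290),-.0172),("now R",(367,290),.0172)):
    d=r.inv().apply(Rm.T@np.linalg.inv(c["camera_matrix"])@[px[0],px[1],1]); o2=r.inv().apply(o-p)
    print(nm,(o2+d*((g-o2[1])/d[1])).round(4))
f=c["frame"]; s2=arm.camera("scene")["frame"]
im=np.hstack([cv2.resize(f[240:440,210:430],(440,400),interpolation=3),cv2.resize(s2[195:295,310:400],(360,400),interpolation=3)])
cv2.imwrite("pics/w3.png",im[:,:,::-1])
```

```text
401.04263115715804 [ -3.71 -52.75  -3.28 -23.06  -1.35  -5.22   0.06] [-0.145  0.567 -0.021  1.876  0.022  0.698 -2.537]
cam in tool [ 0.0687 -0.0003 -0.176 ] axis [-0.27   0.001  0.963]
open L [ 0.0133 -0.0425 -0.0576]
open R [ 0.0124  0.0425 -0.0555]
now L [ 0.011  -0.0172 -0.0399]
now R [ 0.0084  0.0172 -0.0337]
```

View pics/w3.png

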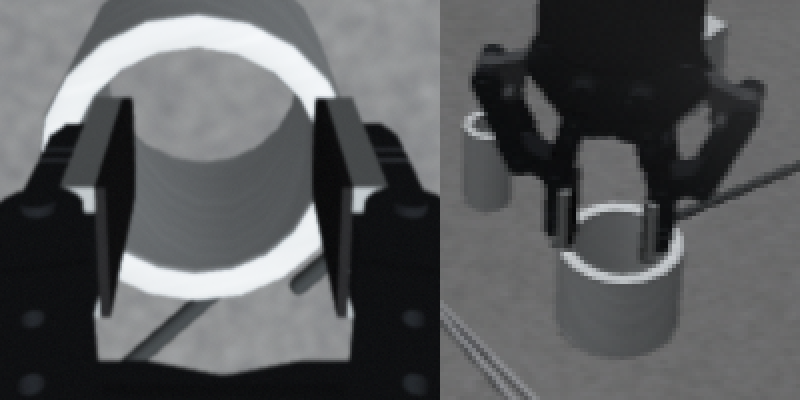

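The crop shows the pad tips sitting on the rim of the large ring at z≈50 mm while the reported TCP z is 15 mm. From both wrist pictures, the real fingertips are about 30 mm behind the stated TCP, so the tool is shorter than described. The ring hasn't moved. I'll raise the arm, open the gripper, and use a −30 mm z correction, descending in steps and watching the force.

Call:
{"op": "carry_out", "data": {"commands": [{"linear":[0,0,-20],"roll":0,"hand":0.4},{"linear":[-2,-3,-60],"roll":0,"hand":1},{"linear":[-2,-3,-60],"roll":0,"hand":1},{"linear":[-2,-3,-60],"roll":0,"hand":1},{"linear":[-2,-3,-60],"roll":0,"hand":1},{"linear":[-2,-3,-60],"roll":0,"hand":1}]}}

```text
clock: 3.98
eef_pos: [0.5759, 0.0441, 0.0702]
eef_rot: [0.924, -0.382, -0.001, 0.0]
wrist_force: [0.5, 0.1, -0.5]
finger_gap: 0.0852
gripper_force: 0.0
```

Run:
```python
import re
t=open("h.py").read().replace("def go(x,y,z,","OFF=.030  # real fingertips lie this far behind the stated TCP\ndef go(x,y,z,").replace("np.array([x,y,z])-s","np.array([x,y,z-OFF])-s")
open("h.py","w").write(t)
from h import *
go(.577,.044,.004,45)
c=arm.camera("wrist"); g=cv2.cvtColor(c["frame"],cv2.COLOR_RGB2GRAY)
b=(g>200).astype(np.uint8); b[270:]=0
cs,_=cv2.findContours(b,0,1)
for k in cs:
    P=to_plane(c,k[:,0],.05)*1e3
    r=cv2.minAreaRect(P.astype(np.float32))
    if 300<r[1][0]*r[1][1]<6000: print(k[:,0].mean(0),r)
c=arm.camera("top");g=cv2.cvtColor(c["frame"],cv2.COLOR_RGB2GRAY)
```

```text
t3.98 pos [0.5759 0.0441 0.0702] close -134.9 tilt 0.1 q7 -2.54 LIN [ 0.9 -0.8 96.2] ROLL 0.1
[319.63855422 235.9126506 ] ((586.1969604492188, 35.40444564819336), (59.635215759277344, 32.20008850097656), 45.0797004699707)
```

Call:
{"op": "carry_out", "data": {"commands": [{"linear":[1,-1,45],"roll":0,"hand":1},{"linear":[1,-1,75],"roll":0,"hand":1},{"linear":[1,-1,75],"roll":0,"hand":1}]}}

```text
clock: 4.45
eef_pos: [0.5757, 0.0439, -0.0062]
eef_rot: [0.924, -0.382, -0.002, 0.001]
wrist_force: [0.3, 0.2, 0.1]
finger_gap: 0.0852
gripper_force: 0.0
```

Run:
```python
from h import *
go(.577,.044,.004,45)
w=arm.camera("wrist")["frame"]; s2=arm.camera("scene")["frame"]
im=np.hstack([cv2.resize(w[200:440,180:460],(440,377),interpolation=3),cv2.resize(s2[195:289,310:400],(360,377),interpolation=3)])
cv2.imwrite("pics/w4.png",im[:,:,::-1])
```

```text
t4.45 pos [ 0.5757  0.0439 -0.0062] close -134.9 tilt 0.3 q7 -2.54 LIN [ 0.9 -1.  19.7] ROLL 0.1
```

View pics/w4.png

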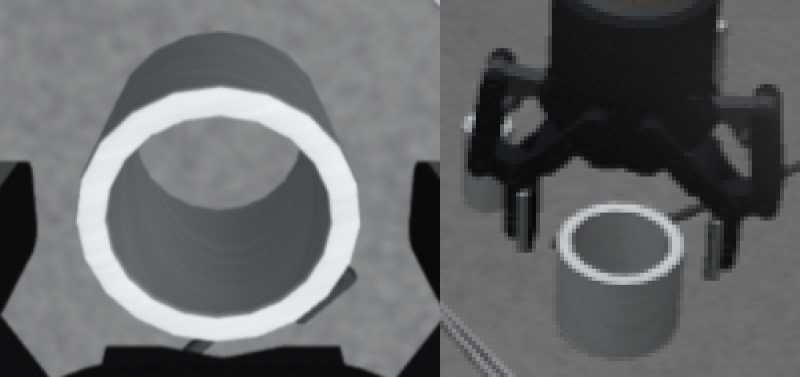

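The picture confirms it: TCP z reads −6 mm with no contact, and the tips are about 12 mm below the rim, on both sides of the ring. I'll go down a further 23 mm and grip.

Call:
{"op": "carry_out", "data": {"commands": [{"linear":[1,-1,23],"roll":0,"hand":1},{"linear":[1,-1,23],"roll":0,"hand":1},{"linear":[1,-1,23],"roll":0,"hand":0.55},{"linear":[1,-1,23],"roll":0,"hand":0.55},{"linear":[1,-1,23],"roll":0,"hand":0.55},{"linear":[1,-1,23],"roll":0,"hand":0.55},{"linear":[1,-1,23],"roll":0,"hand":0.55},{"linear":[1,-1,23],"roll":0,"hand":0.55}], "grip_force": 50}}

```text
clock: 5.55
eef_pos: [0.5801, 0.0444, -0.0255]
eef_rot: [0.924, -0.382, 0.001, -0.0]
wrist_force: [-0.6, 0.5, 7.0]
finger_gap: 0.06
gripper_force: 54.3
```

Call:
{"op": "carry_out", "data": {"commands": [{"linear":[0,0,-40],"roll":0,"hand":0.55},{"linear":[0,0,-80],"roll":0,"hand":0.55},{"linear":[0,0,-80],"roll":0,"hand":0.55}]}}

```text
clock: 5.92
eef_pos: [0.5819, 0.0446, 0.0567]
eef_rot: [0.924, -0.382, 0.003, -0.002]
wrist_force: [0.2, -0.6, -2.1]
finger_gap: 0.0602
gripper_force: 55.0
```

```bash
python3 -c "
from h import *
go(.4466,-.3252,.085)"
```

```text
t5.92 pos [0.5819 0.0446 0.0567] close -134.9 tilt 0.4 q7 -2.54 LIN [165.4 357.4   0.5] ROLL 0.0
```

Call:
{"op": "carry_out", "data": {"commands": [{"linear":[165,357,0],"roll":0,"hand":0.55},{"linear":[165,357,0],"roll":0,"hand":0.55},{"linear":[165,357,0],"roll":0,"hand":0.55},{"linear":[165,357,0],"roll":0,"hand":0.55},{"linear":[165,357,0],"roll":0,"hand":0.55},{"linear":[165,357,0],"roll":0,"hand":0.55},{"linear":[165,357,0],"roll":0,"hand":0.55},{"linear":[165,357,0],"roll":0,"hand":0.55}]}}

```text
clock: 6.92
eef_pos: [0.4429, -0.326, 0.0525]
eef_rot: [0.924, -0.383, -0.0, 0.0]
wrist_force: [0.2, 0.5, -1.0]
finger_gap: 0.0599
gripper_force: 55.0
```

Run:
```python
from h import *
go(.4466,-.3252,.0115)
w=arm.camera("wrist")["frame"]
cv2.imwrite("pics/w5.png",w[:,:,::-1])
```

```text
t6.92 pos [ 0.4429 -0.326   0.0525] close -135.1 tilt 0.0 q7 -1.82 LIN [ 2.1 -3.2 71. ] ROLL 0.0
```

View pics/w5.png

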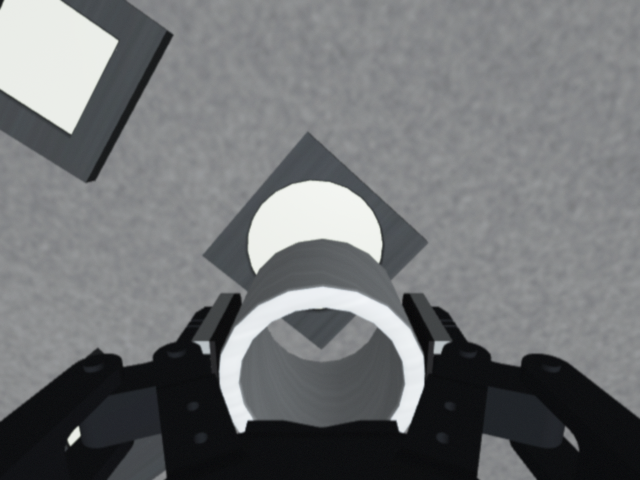

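The ring hangs upright in the fingers with its rim around (322,375). The recess is at (315,235), and I can see no tilt. I'll fit the ring's centre to work out the final shift.

```bash
cat >> h.py <<'E'
def held(c,ztop,rad,thr=200,rows=(0,480),n=2000):
    """centre of held ring's outer top circle (fixed radius) from bright wrist pixels"""
    from scipy.optimize import least_squares
    g=cv2.cvtColor(c["frame"],cv2.COLOR_RGB2GRAY); b=(g>thr).astype(np.uint8)
    cs,_=cv2.findContours(b,0,1); s=arm.sense()
    k=max([k for k in cs if rows[0]<k[:,0,1].mean()<rows[1]],key=cv2.contourArea)
    P=to_plane(c,k[:,0],ztop); P0=s["eef_pos"][:2]
    P=P[np.abs(np.hypot(*(P-P0).T)-rad)<.006]
    r=least_squares(lambda q:np.hypot(*(P-q).T)-rad,P0,loss="soft_l1",f_scale=.001)
    return r.x,len(P),np.sqrt(2*r.cost/len(P))
E
python3 - <<'E'
from h import *
c=arm.camera("wrist"); q=held(c,.128,.031,rows=(290,480)); print(q)
e=arm.sense()["eef_pos"][:2]; d=q[0]-e; print(d)
t=np.array([.4466,-.3252])-d; go(*t,.0125)
E
```

```text
(array([ 0.44160055, -0.32067127]), 460, np.float64(0.0016099139473084634))
[-0.00303144  0.00246234]
t7.03 pos [ 0.4446 -0.3231  0.0526] close -134.8 tilt 0.1 q7 -1.82 LIN [ 6.8 -0.3 70.1] ROLL 0.0
```

Call:
{"op": "carry_out", "data": {"commands": [{"linear":[6,-1,20],"roll":0,"hand":0.55},{"linear":[6,-1,45],"roll":0,"hand":0.55},{"linear":[6,-1,60],"roll":0,"hand":0.55},{"linear":[6,-1,66],"roll":0,"hand":0.55},{"linear":[6,-1,69],"roll":0,"hand":0.55},{"linear":[6,-1,71],"roll":0,"hand":0.55},{"linear":[6,-1,71],"roll":0,"hand":0.55}]}}

```text
clock: 7.9
eef_pos: [0.4492, -0.3288, -0.0177]
eef_rot: [0.924, -0.382, 0.0, 0.0]
wrist_force: [-0.0, 1.0, -1.8]
finger_gap: 0.0595
gripper_force: 55.0
```

Run:
```python
from h import *
go(.4490,-.3278,.0105)
c=arm.camera("wrist"); print(held(c,.058,.031,rows=(290,480)))
```

```text
t7.90 pos [ 0.4492 -0.3288 -0.0177] close -134.9 tilt 0.0 q7 -1.82 LIN [-0.8 -0.6  1.8] ROLL 0.0
(array([ 0.44625227, -0.32573978]), 449, np.float64(0.0015969287304304827))
```

Call:
{"op": "carry_out", "data": {"commands": [{"linear":[0,0,2],"roll":0,"hand":0.55},{"linear":[0,0,2],"roll":0,"hand":0.55},{"linear":[0,0,2],"roll":0,"hand":0.8},{"linear":[0,0,2],"roll":0,"hand":1},{"linear":[0,0,1],"roll":0,"hand":1},{"linear":[0,0,0],"roll":0,"hand":1},{"linear":[0,0,-40],"roll":0,"hand":1},{"linear":[0,0,-90],"roll":0,"hand":1}]}}

```text
clock: 8.95
eef_pos: [0.4481, -0.328, 0.0722]
eef_rot: [0.924, -0.382, -0.001, -0.0]
wrist_force: [0.9, -0.4, 0.2]
finger_gap: 0.0857
gripper_force: 0.0
```

Run:
```python
from h import *
c=arm.camera("wrist"); print(held(c,.056,.031,rows=(100,480)))
go(.4624,.0409,.10,90); go(.4624,.0409,.10,0)
```

```text
(array([ 0.44981902, -0.32877821]), 342, np.float64(0.0020876443733727477))
t9.00 pos [ 0.4516 -0.3303  0.0791] close -134.9 tilt 0.4 q7 -1.82 LIN [-254.6 -270.4    7.8] ROLL -44.9
t9.00 pos [ 0.4516 -0.3303  0.0791] close -134.9 tilt 0.4 q7 -1.82 LIN [-254.6 -270.4    7.8] ROLL 45.1
```

Call:
{"op": "carry_out", "data": {"commands": [{"linear":[-254,-270,8],"roll":-45,"hand":0.7},{"linear":[-254,-270,8],"roll":-45,"hand":0.7},{"linear":[-254,-270,8],"roll":-45,"hand":0.7},{"linear":[-254,-270,8],"roll":-45,"hand":0.7},{"linear":[-254,-270,8],"roll":-45,"hand":0.7},{"linear":[-254,-270,8],"roll":-45,"hand":0.7},{"linear":[-254,-270,8],"roll":-45,"hand":0.7},{"linear":[-254,-270,8],"roll":-45,"hand":0.7}]}}

```text
clock: 10.0
eef_pos: [0.4596, 0.0415, 0.0638]
eef_rot: [1.0, 0.001, -0.0, 0.0]
wrist_force: [0.7, 0.1, -0.3]
finger_gap: 0.0599
gripper_force: 0.0
```

Run:
```python
from h import *
c=arm.camera("wrist"); g=cv2.cvtColor(c["frame"],cv2.COLOR_RGB2GRAY)
go(.4624,.0409,.002,90)
for k in cv2.findContours((g>200).astype(np.uint8),0,1)[0]:
    r=cv2.minAreaRect((to_plane(c,k[:,0],.05)*1e3).astype(np.float32))
    if 15<min(r[1])<70: print("wrist",k[:,0].mean(0).round(),np.round(r[0],1),np.round(r[1],1))
c=arm.camera("top"); g=cv2.cvtColor(c["frame"],cv2.COLOR_RGB2GRAY)
im=cv2.resize(c["frame"][150:280,340:500],(640,520),interpolation=3); cv2.imwrite("pics/t1.png",im[:,:,::-1])
```

```text
t10.05 pos [0.4596 0.0407 0.0638] close -90.0 tilt 0.0 q7 -1.93 LIN [ 2.8 -0.2 91.8] ROLL 0.0
wrist [ 59. 301.] [441.  176.6] [40.3 40.5]
wrist [322. 263.] [462.4  41.3] [24.  24.4]
wrist [596. 250.] [469.4 -94.7] [31.6 33.2]
```

View pics/t1.png

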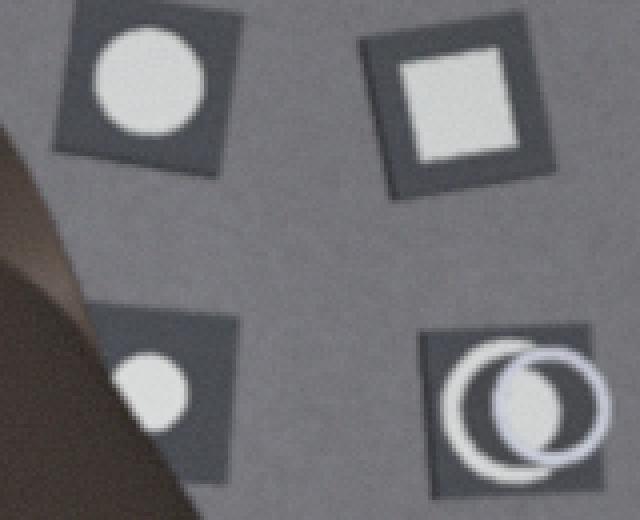

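The large ring's top is at crop (552,406) and its recess at (512,410). Perspective for a 50 mm taller rim predicts about a 37 px offset, so it is seated and centred. The wrist view confirms the small ring at (462.4, 41.3) mm, so I'll grip it.

Call:
{"op": "carry_out", "data": {"commands": [{"linear":[3,0,40],"roll":0,"hand":0.7},{"linear":[3,0,70],"roll":0,"hand":0.7},{"linear":[3,0,89],"roll":0,"hand":0.7},{"linear":[3,0,89],"roll":0,"hand":0.7},{"linear":[3,0,89],"roll":0,"hand":0.2},{"linear":[3,0,89],"roll":0,"hand":0.2},{"linear":[3,0,89],"roll":0,"hand":0.2},{"linear":[3,0,89],"roll":0,"hand":0.2}], "grip_force": 40}}

```text
clock: 11.1
eef_pos: [0.4636, 0.0417, -0.0241]
eef_rot: [1.0, 0.0, 0.001, 0.0]
wrist_force: [0.2, -1.8, 6.2]
finger_gap: 0.0248
gripper_force: 39.0
```

Call:
{"op": "carry_out", "data": {"commands": [{"linear":[0,0,-40],"roll":0,"hand":0.2},{"linear":[0,0,-75],"roll":0,"hand":0.2},{"linear":[-3,50,-75],"roll":0,"hand":0.2},{"linear":[-6,110,-75],"roll":0,"hand":0.2},{"linear":[-6,155,-75],"roll":0,"hand":0.2},{"linear":[-6,168,-75],"roll":0,"hand":0.2},{"linear":[-6,168,-75],"roll":0,"hand":0.2},{"linear":[-6,168,-75],"roll":0,"hand":0.2}]}}

```text
clock: 12.1
eef_pos: [0.4572, -0.1243, 0.0501]
eef_rot: [1.0, 0.002, 0.0, -0.0]
wrist_force: [1.4, 0.3, -0.2]
finger_gap: 0.0253
gripper_force: 39.5
```

Run:
```python
from h import *
c=arm.camera("wrist"); z=arm.sense()["eef_pos"][2]+.0241
q=held(c,z+.05,.013,rows=(290,480)); print(q)
d=q[0]-arm.sense()["eef_pos"][:2]; print(d)
go(.4572,-.1268,.0119)
```

```text
(array([ 0.45667142, -0.12428375]), 222, np.float64(0.0008846113287204747))
[-5.42712701e-04 -5.98142438e-05]
t12.15 pos [ 0.4572 -0.1242  0.0501] close -89.8 tilt 0.0 q7 -1.57 LIN [-0.   2.6 68.2] ROLL 0.0
```

Call:
{"op": "carry_out", "data": {"commands": [{"linear":[-1,3,30],"roll":0,"hand":0.2},{"linear":[-1,3,55],"roll":0,"hand":0.2},{"linear":[-1,3,64],"roll":0,"hand":0.2},{"linear":[-1,3,67],"roll":0,"hand":0.2},{"linear":[-1,3,69],"roll":0,"hand":0.2},{"linear":[-1,3,69],"roll":0,"hand":0.2}]}}

```text
clock: 12.9
eef_pos: [0.4565, -0.1286, -0.018]
eef_rot: [1.0, 0.001, 0.001, 0.0]
wrist_force: [-1.3, 1.6, 5.1]
finger_gap: 0.025
gripper_force: 40.0
```

Run:
```python
from h import *
c=arm.camera("wrist"); z=arm.sense()["eef_pos"][2]+.0241
print(held(c,z+.05,.013,rows=(250,480)))
go(.4572,-.1268,.0119)
```

```text
(array([ 0.45589159, -0.12850131]), 222, np.float64(0.0008587401986128539))
t12.95 pos [ 0.4565 -0.1286 -0.018 ] close -89.9 tilt 0.1 q7 -1.62 LIN [ 0.7 -1.8  0.1] ROLL 0.0
```

Call:
{"op": "carry_out", "data": {"commands": [{"linear":[0,0,0],"roll":0,"hand":0.5},{"linear":[0,0,0],"roll":0,"hand":0.7},{"linear":[0,0,0],"roll":0,"hand":0.7},{"linear":[0,0,-40],"roll":0,"hand":0.7},{"linear":[0,0,-90],"roll":0,"hand":0.8},{"linear":[0,-60,-100],"roll":-10,"hand":0.8},{"linear":[0,-120,-100],"roll":-20,"hand":0.8},{"linear":[0,-180,-100],"roll":-30,"hand":0.8}]}}

```text
clock: 13.95
eef_pos: [0.4559, 0.0525, 0.0814]
eef_rot: [0.965, 0.262, 0.001, 0.0]
wrist_force: [1.1, 0.1, 0.3]
finger_gap: 0.0679
gripper_force: 0.0
```

Run:
```python
from h import *
go(.4453,.3744,.10,-45)
```

```text
t13.95 pos [0.4559 0.0525 0.0814] close -59.7 tilt 0.1 q7 -1.50 LIN [ 153.5 -283.2   11.4] ROLL -14.7
```

Call:
{"op": "carry_out", "data": {"commands": [{"linear":[153,-283,5],"roll":-15,"hand":0.8},{"linear":[153,-283,5],"roll":-15,"hand":0.8},{"linear":[153,-283,5],"roll":-15,"hand":0.8},{"linear":[153,-283,5],"roll":-15,"hand":0.8},{"linear":[153,-283,5],"roll":-15,"hand":0.8},{"linear":[153,-283,5],"roll":-15,"hand":0.8},{"linear":[153,-283,5],"roll":-15,"hand":0.8}]}}

```text
clock: 14.82
eef_pos: [0.4458, 0.3726, 0.0755]
eef_rot: [0.923, 0.384, -0.0, 0.0]
wrist_force: [-0.3, -0.6, -0.5]
finger_gap: 0.0686
gripper_force: 0.0
```

Run:
```python
from h import *
c=arm.camera("wrist"); g=cv2.cvtColor(c["frame"],cv2.COLOR_RGB2GRAY)
go(.4453,.3744,.003,-45)
for k in cv2.findContours((g>200).astype(np.uint8),0,1)[0]:
    r=cv2.minAreaRect((to_plane(c,k[:,0],.05)*1e3).astype(np.float32))
    if 15<min(r[1])<70: print("wrist",k[:,0].mean(0).round(),np.round(r[0],1),np.round(r[1],1))
```

```text
t14.88 pos [0.4464 0.3711 0.0755] close -45.0 tilt 0.1 q7 -1.87 LIN [  1.7  -3.2 102.5] ROLL 0.0
wrist [521. 469.] [441.8 190.2] [25.3 34.2]
wrist [317. 258.] [445.2 375.1] [41.8 41.5]
wrist [621. 115.] [597.1 324.3] [46.  23.1]
```

Call:
{"op": "carry_out", "data": {"commands": [{"linear":[2,-3,40],"roll":0,"hand":0.8},{"linear":[2,-3,75],"roll":0,"hand":0.8},{"linear":[2,-3,99],"roll":0,"hand":0.8},{"linear":[2,-3,100],"roll":0,"hand":0.8},{"linear":[2,-3,100],"roll":0,"hand":0.4},{"linear":[2,-3,100],"roll":0,"hand":0.4},{"linear":[2,-3,100],"roll":0,"hand":0.4},{"linear":[2,-3,100],"roll":0,"hand":0.4}], "grip_force": 50}}

```text
clock: 15.88
eef_pos: [0.4466, 0.3761, -0.0226]
eef_rot: [0.924, 0.383, 0.001, 0.0]
wrist_force: [-0.3, -3.5, 7.7]
finger_gap: 0.0432
gripper_force: 51.4
```

Call:
{"op": "carry_out", "data": {"commands": [{"linear":[0,0,-45],"roll":0,"hand":0.4},{"linear":[0,0,-90],"roll":0,"hand":0.4},{"linear":[0,0,-90],"roll":0,"hand":0.4}]}}

```text
clock: 16.25
eef_pos: [0.4475, 0.3783, 0.0701]
eef_rot: [0.924, 0.383, 0.004, -0.001]
wrist_force: [-0.2, 0.4, -1.4]
finger_gap: 0.0436
gripper_force: 51.4
```

Run:
```python
from h import *
go(.628,-.129,.0974)
```

```text
t16.25 pos [0.4475 0.3783 0.0701] close -44.9 tilt 0.4 q7 -1.88 LIN [-231.7  486.1    1.1] ROLL 0.0
```

Call:
{"op": "carry_out", "data": {"commands": [{"linear":[-231,485,0],"roll":0,"hand":0.4},{"linear":[-231,485,0],"roll":0,"hand":0.4},{"linear":[-231,485,0],"roll":0,"hand":0.4},{"linear":[-231,485,0],"roll":0,"hand":0.4},{"linear":[-231,485,0],"roll":0,"hand":0.4},{"linear":[-231,485,0],"roll":0,"hand":0.4},{"linear":[-231,485,0],"roll":0,"hand":0.4},{"linear":[-231,485,0],"roll":0,"hand":0.4}]}}

```text
clock: 17.25
eef_pos: [0.6134, -0.097, 0.0654]
eef_rot: [0.924, 0.383, -0.0, -0.0]
wrist_force: [1.3, 0.6, -1.0]
finger_gap: 0.0434
gripper_force: 51.4
```

Run:
```python
from h import *
go(.628,-.129,.0974)
```

```text
t17.25 pos [ 0.6134 -0.097   0.0654] close -44.9 tilt 0.0 q7 -1.00 LIN [-12.3  32.9  -2. ] ROLL 0.0
```

Call:
{"op": "carry_out", "data": {"commands": [{"linear":[-12,32,0],"roll":0,"hand":0.4},{"linear":[-12,32,0],"roll":0,"hand":0.4},{"linear":[-12,32,0],"roll":0,"hand":0.4}]}}

```text
clock: 17.62
eef_pos: [0.6269, -0.1249, 0.0654]
eef_rot: [0.923, 0.384, -0.0, -0.001]
wrist_force: [0.8, 1.9, -0.5]
finger_gap: 0.0435
gripper_force: 51.4
```

Run:
```python
from h import *
c=arm.camera("wrist"); s=arm.sense(); z=s["eef_pos"][2]+.0226
q=held(c,z+.05,.022,rows=(290,480)); print(q); d=q[0]-s["eef_pos"][:2]; print(d)
go(.6275-d[0],-.1293-d[1],.0134)
```

```text
(array([ 0.62677982, -0.12520263]), 376, np.float64(0.0013170808138028524))
[-0.0002347  -0.00091964]
t17.68 pos [ 0.627  -0.1243  0.0656] close -44.8 tilt 0.1 q7 -0.95 LIN [-2.4  3.5 82.2] ROLL 0.0
```

Call:
{"op": "carry_out", "data": {"commands": [{"linear":[-2,3,40],"roll":0,"hand":0.4},{"linear":[-2,3,68],"roll":0,"hand":0.4},{"linear":[-2,3,78],"roll":0,"hand":0.4},{"linear":[-2,3,81],"roll":0,"hand":0.4},{"linear":[-2,3,82],"roll":0,"hand":0.4},{"linear":[-2,3,82],"roll":0,"hand":0.4}]}}

```text
clock: 18.42
eef_pos: [0.629, -0.1295, -0.0151]
eef_rot: [0.924, 0.383, 0.001, 0.0]
wrist_force: [0.1, -0.1, -0.1]
finger_gap: 0.0435
gripper_force: 51.4
```

Run:
```python
from h import *
c=arm.camera("wrist"); s=arm.sense(); z=s["eef_pos"][2]+.0226
q=held(c,z+.05,.022,rows=(250,480)); print(q,s["eef_pos"])
```

```text
(array([ 0.62850714, -0.12985538]), 377, np.float64(0.0012636230491770333)) [ 0.62890941 -0.12959726 -0.01516155]
```

Call:
{"op": "carry_out", "data": {"commands": [{"linear":[-1,0,2],"roll":0,"hand":0.4},{"linear":[-1,0,2],"roll":0,"hand":0.4},{"linear":[-1,0,2],"roll":0,"hand":0.7},{"linear":[-1,0,2],"roll":0,"hand":0.8},{"linear":[0,0,0],"roll":0,"hand":0.8},{"linear":[0,0,-40],"roll":0,"hand":0.8},{"linear":[0,0,-90],"roll":0,"hand":0.8},{"linear":[0,0,-95],"roll":-10,"hand":0.8}]}}

```text
clock: 19.48
eef_pos: [0.631, -0.1293, 0.0832]
eef_rot: [0.886, 0.464, 0.003, 0.002]
wrist_force: [-0.8, -0.6, -0.3]
finger_gap: 0.0681
gripper_force: 0.0
```

Run:
```python
from h import *
c=arm.camera("wrist"); print(held(c,.056,.022,rows=(100,480)))
go(.5778,.1998,.10,65.1)
```

```text
(array([ 0.62867182, -0.12933211]), 169, np.float64(0.0012245716847613945))
t19.52 pos [ 0.6301 -0.1298  0.0819] close -34.2 tilt 0.3 q7 -0.78 LIN [ 243.4 -228.4   11.3] ROLL 80.7
```

Call:
{"op": "carry_out", "data": {"commands": [{"linear":[243,-228,10],"roll":-10,"hand":0.8},{"linear":[243,-228,10],"roll":-20,"hand":0.8},{"linear":[243,-228,10],"roll":-30,"hand":0.8},{"linear":[243,-228,10],"roll":-40,"hand":0.8},{"linear":[243,-228,10],"roll":-50,"hand":0.8},{"linear":[243,-228,10],"roll":-60,"hand":0.8},{"linear":[243,-228,10],"roll":-70,"hand":0.8},{"linear":[243,-228,10],"roll":-80,"hand":0.8}]}}

```text
clock: 20.52
eef_pos: [0.5798, 0.2005, 0.0682]
eef_rot: [0.38, 0.925, -0.0, -0.001]
wrist_force: [0.3, -0.4, -0.4]
finger_gap: 0.0684
gripper_force: 0.0
```

Run:
```python
from h import *
go(.5778,.1998,.10,65.1)
```

```text
t20.52 pos [0.5798 0.2005 0.0682] close 45.3 tilt 0.1 q7 -0.15 LIN [ 0.9 -1.9 -1.8] ROLL -19.8
```

Call:
{"op": "carry_out", "data": {"commands": [{"linear":[0,0,0],"roll":-10,"hand":0.8},{"linear":[0,0,0],"roll":-20,"hand":0.8},{"linear":[0,0,0],"roll":-20,"hand":0.8}]}}

```text
clock: 20.9
eef_pos: [0.58, 0.1999, 0.068]
eef_rot: [0.217, 0.976, -0.0, -0.001]
wrist_force: [-0.2, -0.2, 0.2]
finger_gap: 0.0679
gripper_force: 0.0
```

Run:
```python
from h import *
c=arm.camera("wrist"); g=cv2.cvtColor(c["frame"],cv2.COLOR_RGB2GRAY)
for k in cv2.findContours((g>200).astype(np.uint8),0,1)[0]:
    r=cv2.minAreaRect((to_plane(c,k[:,0],.05)*1e3).astype(np.float32))
    if 15<min(r[1])<70: print("wrist",k[:,0].mean(0).round(),np.round(r[0],1),np.round(r[1],1),r[2])
go(.578,.200,.003,65.1)
```

```text
wrist [319. 258.] [576.9 200.3] [39.9 39.2] 64.9542007446289
wrist [558. 215.] [606.8 316.8] [45.8 45.8] 75.77025604248047
wrist [140.  23.] [440.9 178.3] [40.1 40. ] 15.569160461425781
t20.95 pos [0.5801 0.2    0.0682] close 64.8 tilt 0.1 q7 0.15 LIN [ 1.7 -0.9 95.2] ROLL -0.3
```

Call:
{"op": "carry_out", "data": {"commands": [{"linear":[3,-1,40],"roll":0,"hand":0.8},{"linear":[3,-1,70],"roll":0,"hand":0.8},{"linear":[3,-1,91],"roll":0,"hand":0.8},{"linear":[3,-1,93],"roll":0,"hand":0.8},{"linear":[3,-1,93],"roll":0,"hand":0.35},{"linear":[3,-1,93],"roll":0,"hand":0.35},{"linear":[3,-1,93],"roll":0,"hand":0.35},{"linear":[3,-1,93],"roll":0,"hand":0.35}], "grip_force": 50}}

```text
clock: 21.95
eef_pos: [0.5781, 0.2011, -0.0228]
eef_rot: [0.216, 0.976, 0.001, 0.001]
wrist_force: [-0.3, -1.1, 5.8]
finger_gap: 0.0391
gripper_force: 51.1
```

Call:
{"op": "carry_out", "data": {"commands": [{"linear":[0,0,-45],"roll":0,"hand":0.35},{"linear":[0,0,-90],"roll":0,"hand":0.35},{"linear":[0,0,-90],"roll":0,"hand":0.35}]}}

```text
clock: 22.32
eef_pos: [0.5792, 0.2021, 0.0697]
eef_rot: [0.216, 0.976, 0.002, 0.002]
wrist_force: [-0.1, -0.8, -2.5]
finger_gap: 0.0398
gripper_force: 51.1
```

Run:
```python
from h import *
go(.617,-.3005,.0974,100.1)
```

```text
t22.32 pos [0.5792 0.2021 0.0697] close 65.1 tilt 0.4 q7 0.15 LIN [-246.2 -439.8    1.3] ROLL -35.0
```

Call:
{"op": "carry_out", "data": {"commands": [{"linear":[-246,-439,-5],"roll":-10,"hand":0.35},{"linear":[-246,-439,-5],"roll":-20,"hand":0.35},{"linear":[-246,-439,-5],"roll":-30,"hand":0.35},{"linear":[-246,-439,-5],"roll":-35,"hand":0.35},{"linear":[-246,-439,-5],"roll":-35,"hand":0.35},{"linear":[-246,-439,-5],"roll":-35,"hand":0.35},{"linear":[-246,-439,-5],"roll":-35,"hand":0.35},{"linear":[-246,-439,-5],"roll":-35,"hand":0.35}]}}

```text
clock: 23.32
eef_pos: [0.6143, -0.3004, 0.0698]
eef_rot: [-0.088, 0.996, 0.0, -0.001]
wrist_force: [1.5, 0.2, -0.6]
finger_gap: 0.0392
gripper_force: 51.1
```

Run:
```python
from h import *
go(.617,-.3005,.0974,100.1)
```

```text
t23.32 pos [ 0.6143 -0.3004  0.0698] close 100.1 tilt 0.1 q7 1.52 LIN [-2.6 -0.6  2.4] ROLL -0.0
```

Call:
{"op": "carry_out", "data": {"commands": [{"linear":[-2,0,40],"roll":0,"hand":0.35},{"linear":[-2,0,70],"roll":0,"hand":0.35},{"linear":[-2,0,81],"roll":0,"hand":0.35},{"linear":[-2,0,85],"roll":0,"hand":0.35},{"linear":[-2,0,86],"roll":0,"hand":0.35},{"linear":[-2,0,86],"roll":0,"hand":0.35}]}}

```text
clock: 24.08
eef_pos: [0.6178, -0.2976, -0.014]
eef_rot: [-0.088, 0.996, -0.0, 0.001]
wrist_force: [0.1, 0.2, -1.2]
finger_gap: 0.0397
gripper_force: 51.2
```

Run:
```python
from h import *
go(.6167,-.301,.0132,100.1)
c=arm.camera("wrist"); g=cv2.cvtColor(c["frame"],cv2.COLOR_RGB2GRAY)
for k in cv2.findContours((g>200).astype(np.uint8),0,1)[0]:
    r=cv2.minAreaRect((to_plane(c,k[:,0],.057)*1e3).astype(np.float32))
    if 15<min(r[1])<70: print("wrist",k[:,0].mean(0).round(),np.round(r[0],1),np.round(r[1],1),r[2])
```

```text
t24.07 pos [ 0.6178 -0.2976 -0.014 ] close 100.1 tilt 0.1 q7 1.46 LIN [ 1.7 -3.1  2.8] ROLL -0.0
wrist [322. 360.] [ 617.8 -297.3] [40.1 40.4] 10.17663860321045
wrist [317. 247.] [ 584.8 -304.2] [18.  37.4] 10.172850608825684
```

Call:
{"op": "carry_out", "data": {"commands": [{"linear":[2,-3,0],"roll":0,"hand":0.35},{"linear":[2,-3,2],"roll":0,"hand":0.35},{"linear":[2,-3,3],"roll":0,"hand":0.35},{"linear":[2,-3,3],"roll":0,"hand":0.6},{"linear":[2,-3,3],"roll":0,"hand":0.75},{"linear":[2,-3,2],"roll":0,"hand":0.75},{"linear":[2,-3,-45],"roll":0,"hand":0.75},{"linear":[2,-3,-100],"roll":0,"hand":0.8}]}}

```text
clock: 25.12
eef_pos: [0.6149, -0.3007, 0.085]
eef_rot: [-0.088, 0.996, 0.001, -0.001]
wrist_force: [0.7, -0.6, 0.7]
finger_gap: 0.068
gripper_force: 0.0
```

Call:
{"op": "carry_out", "data": {"commands": [{"linear":[-20,-20,-60],"roll":0,"hand":0.8},{"linear":[100,-60,-100],"roll":0,"hand":0.8},{"linear":[150,-120,-120],"roll":0,"hand":0.8},{"linear":[200,-180,-120],"roll":0,"hand":0.8},{"linear":[220,-240,-120],"roll":0,"hand":0.8},{"linear":[220,-260,-120],"roll":0,"hand":0.8},{"linear":[220,-260,-120],"roll":0,"hand":0.8},{"linear":[220,-260,-120],"roll":0,"hand":0.8}]}}

```text
clock: 26.12
eef_pos: [0.4415, -0.6, 0.204]
eef_rot: [-0.084, 0.996, -0.0, -0.0]
wrist_force: [0.7, 1.3, -0.4]
finger_gap: 0.0683
gripper_force: 0.0
```

Run:
```python
from h import *
go(.3,-.5,.2)
c=arm.camera("top"); g=cv2.cvtColor(c["frame"],cv2.COLOR_RGB2GRAY); s=arm.camera("scene")["frame"]
# expected pixels of upright tops / feet drawn in the nests
N=dict(small=(.456,-.127,13),medium=(.6275,-.1293,22),large=(.4466,-.3252,31),square=(.616,-.301,20))
K=5; t=cv2.resize(c["frame"][145:285,345:505],None,fx=3.4,fy=3.4,interpolation=3)
for n,(x,y,r) in N.items():
    a=np.linspace(0,6.28,60); 
    P=np.c_[x+r/1e3*np.cos(a),y+r/1e3*np.sin(a),np.full(60,.056)]
    uv=cv2.projectPoints(P,c["rvec"],c["tvec"],c["camera_matrix"],None)[0][:,0]
    cv2.polylines(t,[((uv-[345,145]+.5)*3.4).astype(np.int32)],True,(255,0,0),1)
sc=s[230:400,100:350]; sc=cv2.resize(sc,(int(250*476/170*.36),int(476*.36)))
cv2.imwrite("pics/t2.png",t[:,:,::-1]); cv2.imwrite("pics/s2.png",cv2.resize(s[220:400,100:350],(800,576),interpolation=3)[:,:,::-1])
```

```text
t26.12 pos [ 0.4415 -0.6     0.204 ] close 99.6 tilt 0.1 q7 2.13 LIN [122.8 122.3  34. ] ROLL 0.0
```

View pics/t2.png

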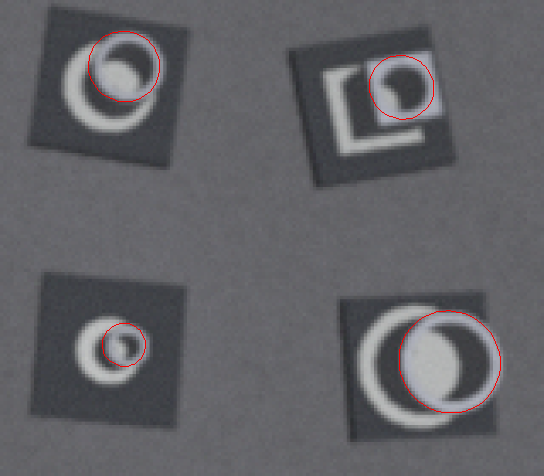

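View pics/s2.png

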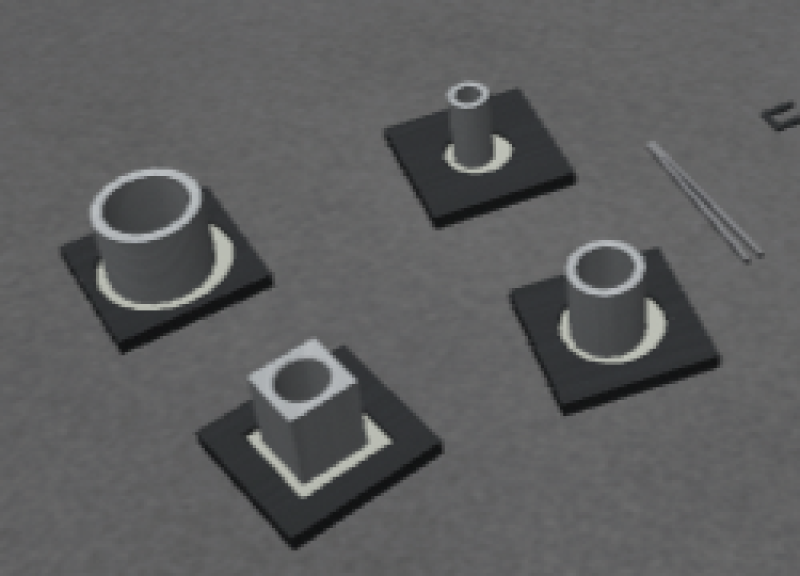

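All four housings stand upright in their own recesses: in the top view, small is at (124,345), medium at (124,66), large at (450,361) and square at (403,88). Their tops match the outlines predicted for centred parts to about 1–3 mm. I never touched the blanks, and the arm is clear.

```bash
python3 -c "
from station import arm
print(arm.close_job())"
```

```text
the job is handed in; nothing more can be done
None
```

The job is handed in: all four housings stood upright and centred in their own nests in the last pictures, I left the two blanks alone, and the arm's clock read about 26 s; no verdict came back when I handed it in.

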